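# Set out the samples and syringe for the next measurement

## Robot

A 6-joint arm with a two-finger parallel gripper is mounted at the origin on a cart in front of the work surface, level with it; the furniture and walls round the work are solid. World frame = base frame: x ahead of the robot, y to its left, z up, the work surface at z = 0. Lengths are in m, angles in rad, forces in N, time in s.
With the tool pointing down it reaches from about 0.275 to 0.825 m from the base axis. Payload 4.9 kg.
Tool frame: the origin (TCP) lies at the centre of the arm's flange, where the gripper is bolted on; the fingertips stand 173 mm ahead of it and the grasp point (between the pads) lies 155 mm ahead of it; z points along the fingers, y is the direction in which the jaws open and shut (so a half turn about z gives the same grasp; the last joint's range is limited). The gripper opens to 85 mm and grips with 20 to 120 N. Pads are 22 mm wide; open, the fingers measure 114 mm over their backs; the gripper's body (76 mm by 85 mm) begins 54 mm behind the grasp point. The pads swing forward as they close: fully open they stand 13 mm farther back than shut.
Start: joints at [1.172, 0.326, -0.193, 1.052, 0, 1.437], TCP at [0.144, 0.531, 0.405] pointing down, gripper open.
Joint ranges: [-2.65, 2.65], [-0.97, 1.79], [-1.3, 1.35], [-1.93, 2.1], [-1.47, 1.37], [-3.14, 3.14]. Speed limits (rad/s): [2.57, 2.57, 3.14, 3.14, 3.14, 3.14].

## Interface

Orientations are given as a rotation vector (axis times angle).
In Python, from plant import * gives the robot as it stands. The module is installed in compiled form; this text tells all that it offers.
- The arm moves only by the tool move_arm, never from a script. Its argument "deltas" is a list of rows, each an object of numbers: "rx", "ry", "rz": the turn, a rotation vector about the world's x, y, z in degrees; "dx", "dy", "dz": the shift along the world's x, y, z in m; "jaw": the closure, from 0 (fully open) to 1 (shut). In form: [{"rx": .., "ry": .., "rz": .., "dx": .., "dy": .., "dz": .., "jaw": ..}, ...]. A call has 1 to 5 rows; each row is the pose to reach, as a shift and turn from the pose commanded when the call began; what a row does not reach only later rows make up. A row lasts 1/10 s, in which the tool goes at most 50 mm and 8.59 degrees, less where a joint would pass 70% of its speed; a pose out of reach is approached as far as the arm can. A call with a gripper value outside its range is refused whole. The fingers move at their own pace and stop on an object; "squeeze" is the grip in N (left out, the last holds). Time passes only in rows, so rows that repeat a pose let the fingers close. It gives the time, the measured TCP pose, the force and the opening at its end, in the units of the state.
- get_state(): the state, without advancing time (a new reading comes with each control period).
- capture(name): name is "scene" or "side" or "wrist"; returns (picture, depth): 420x560x3 uint8, red, green, blue; 420x560 float32, m along the optical axis (not along the pixel's ray), 0 where there is no reading.
- calibration(name): a dict with "intrinsics" (3x3 intrinsics, pixels), "R" (3x3) and "t" (3): a world point X has camera coordinates R X + t. Camera axes: x right, y down, z forward; pixel columns grow to the right and rows downward; lengths in m; the calibration is good to about 2 mm. A picture is of the moment at which its call begins: read the wrist's pose just before it. calibration takes no time and is no camera call; for the wrist camera it gives the pose at the moment of the call.
- finish_job(): hands the job in, once; it reports no verdict.
Trained networks look in the newest picture that a camera, given by its name, has taken for a name from the list of things; names that differ only in an ending like _2 or _b are one class to them, and where a whole thing is asked for, a point or a joint stands for the part that bears it (a point fixed in the world has none). Each returns a list of dicts, best first, with "confidence" (0 to 1); they miss things now and then, are a little off and sometimes report something else, mostly with a low value. They report only what shows in the picture. A call takes as long as a camera call.
- outline_of(camera, name): "pixels" (420x560 bool, what is visible of it) and "bbox" ([left, top, right, bottom] in pixels, round what is visible of it).
The state is a dict: "t": time; "joint_positions": joint angles; "joint_vel": joint speeds; "effort": joint torques, N m; "position": TCP position; "tcp_rot": TCP orientation; "wrist_force": force on the tool from outside, world axes, zero at the start; "moment": the same for the moment, N m; "opening": finger opening in m.
Only numpy, scipy, OpenCV 4.12 (cv2) and the standard library are available. Lean on these libraries where they do the work, as an engineer would, in place of code of your own. Each camera call takes 0.05 s, during which the arm holds its last target. There are 200 camera calls.

## Task

Set out the next measurement on the bench: stand each sample jar upright in the seat whose lip has the colour of its cap (blue, red, white), flat on the seat's floor, and lay the syringe flat inside the yellow tray, lengthwise, either way round. Leave the steel tin and the roll of tape where they are.

Things in the scene. Friction and masses are not known exactly. Their poses are not given: they have to be found in the camera images.
- blue_jar_mid (a point): centre (half-way up, 30 mm above its underside) of the closed white sample jar with the blue screw cap: loose, upright, round, 47 mm across, 60 mm tall; z up along the jar. Grip round the body or cap; at or above the middle.
- blue_seat_floor (a point): centre of the floor of the round black jar seat with the blue lip, fixed to the worktop for the run: floor 3 mm above the worktop, inside 67 mm across, lip 3.5 mm higher than the floor and 6 mm wide, outside 83 mm. A jar seated here has its centre 30 mm above this point. A tall machine stands behind the work from x = 0.66 m on; fingers that close left-right (along world y) keep clear of it.
- red_jar_mid (a point): centre (half-way up, 22 mm above its underside) of the closed white sample jar with the red screw cap: loose, upright, round, 33 mm across, 44 mm tall; z up along the jar. Grip round the body or cap; a little above the middle keeps the fingertips clear of the seat's lip.
- red_seat_floor (a point): centre of the floor of the round black jar seat with the red lip, fixed to the worktop for the run: floor 3 mm above the worktop, inside 53 mm across, lip 3.5 mm higher than the floor and 6 mm wide, outside 69 mm. A jar seated here has its centre 22 mm above this point. A tall machine stands behind the work from x = 0.66 m on; fingers that close left-right (along world y) keep clear of it.
- white_jar_mid (a point): centre (half-way up, 24 mm above its underside) of the closed white sample jar with the white screw cap: loose, upright, round, 40 mm across, 48 mm tall; z up along the jar. Grip round the body or cap; at or above the middle.
- white_seat_floor (a point): centre of the floor of the round black jar seat with the white lip, fixed to the worktop for the run: floor 3 mm above the worktop, inside 60 mm across, lip 3.5 mm higher than the floor and 6 mm wide, outside 76 mm. A jar seated here has its centre 24 mm above this point. A tall machine stands behind the work from x = 0.66 m on; fingers that close left-right (along world y) keep clear of it.
- syringe_mid (a point): centre of the loose plastic syringe lying on the worktop, 12 mm above its underside: 128 mm long along its y axis (nozzle at -y, plunger at +y), 24 mm high, z up; barrel 18 mm wide from y = -49 to +25 mm, finger flange 34 mm wide at y = +26 mm. Grip the barrel across x, at its centre or up to 20 mm towards the nozzle.
- tray_floor (a point): centre of the floor of the yellow oblong syringe tray, fixed for the run: floor 3 mm above the worktop, inside 56 mm (x) by 152 mm (y), outside 66 by 162 mm, long axis y. Walls 10 mm high stand on the floor at the two ends only and run 30 mm along the sides from each end; the middle 92 mm of both long sides is open for fingers. A syringe lying in it has its centre 12 mm above this point; it may lie either way round.
- tin_mid (a point): centre, 10 mm above the underside, of the round steel tin, 48 mm across, 21 mm high: a loose bystander that stays where it is. (Other small bystanders, a blue stopper and a black bung up to 25 mm high, stand between the jars and seats.)
- tape_mid (a point): centre, 10 mm above the underside, of the roll of paper tape lying flat, 62 mm across, 19 mm high: a loose bystander that stays where it is. (Other small bystanders, a blue stopper and a black bung up to 25 mm high, stand between the jars and seats.)

How it is judged:
By the outcome, as a careful person would: the job done as asked, in the order asked, and still so for the second after the job is handed in, with the robot touching nothing.
It also fails if it takes over 112 s, if anything falls off the work surface, if the arm or the gripper's body presses on something with over 40 N, if the wrist force passes 120 N, or if a joint passes its speed limit or range.

## Working session

There is one attempt and no reset: what is moved stays moved. The work goes in short steps, Python scripts to look and compute and a tool call to move; the robot and the scene stay as the last step left them, time stands still between calls to the robot, and variables do not carry over. Pictures are saved under pics/ and viewed, about 12 in all and at most 16, crops included, and the job is handed in when it is done.

Besides the shell and the picture viewer there is one more tool, called after "Call:" as a command line: name --argument value ..., lists and objects as JSON in quotes. move_arm: Moves the arm, as the interface text tells. Its arguments: {"type":"object","properties":{"deltas":{"type":"array","items":{"type":"object","properties":{"rx":{"type":"number"},"ry":{"type":"number"},"rz":{"type":"number"},"dx":{"type":"number"},"dy":{"type":"number"},"dz":{"type":"number"},"jaw":{"type":"number"}}}},"squeeze":{"type":"number"}},"required":["deltas"]}

```bash
mkdir -p pics; cat > h.py <<'E'
from plant import *
import numpy as np, cv2
def pts(cam,mask,depth,c):
    K=np.array(c["intrinsics"]);R=np.array(c["R"]);t=np.array(c["t"])
    v,u=np.nonzero(mask&(depth>0)); z=depth[v,u]
    P=np.stack([(u-K[0,2])/K[0,0]*z,(v-K[1,2])/K[1,1]*z,z],1)
    return (P-t)@R
def save(n,p): cv2.imwrite("pics/"+n+".png",p[:,:,::-1])
E
python3 - <<'E'
from h import *
s=get_state();print(s["t"],s["position"],s["tcp_rot"],s["opening"])
ims=[]
names="blue_jar_mid blue_seat_floor red_jar_mid red_seat_floor white_jar_mid white_seat_floor syringe_mid tray_floor tin_mid tape_mid".split()
for cam in ["scene","side"]:
    c=calibration(cam);p,d=capture(cam);save(cam+"0",p)
    print(cam,-np.array(c["R"]).T@np.array(c["t"]))
    for n in names:
        for o in outline_of(cam,n)[:2]:
            q=pts(cam,o["pixels"],d,c)
            if len(q)==0: continue
            print(n,round(o["confidence"],2),o["bbox"],len(q),np.percentile(q,2,0).round(3),np.percentile(q,98,0).round(3))
p,d=capture("wrist");save("wrist0",p)
E
```

```text
0.0 [0.14379897 0.53056714 0.40390733] [-4.14618638e-01 -3.11365109e+00  2.64885264e-03] 0.08546015829349697
scene [-0.13651815 -0.51066617  0.45129175]
blue_jar_mid 0.91 [295.6, 233.2, 321.6, 270.5] 751 [ 0.408 -0.162  0.002] [ 0.448 -0.121  0.059]
blue_seat_floor 0.75 [253.8, 202.2, 281.8, 216.4] 353 [ 0.506  0.044 -0.   ] [0.604 0.118 0.022]
red_jar_mid 0.65 [349.5, 223.3, 367.9, 252.0] 325 [ 0.547 -0.2   -0.   ] [ 0.578 -0.17   0.043]
red_jar_mid 0.45 [332.2, 266.3, 434.8, 322.4] 2226 [ 0.394 -0.385  0.   ] [ 0.464 -0.229  0.013]
red_seat_floor 0.61 [246.7, 230.5, 277.6, 247.4] 405 [ 0.411 -0.041 -0.001] [0.473 0.023 0.006]
white_jar_mid 0.93 [209.3, 207.3, 224.9, 229.5] 355 [0.413 0.111 0.001] [0.446 0.145 0.047]
white_seat_floor 0.59 [293.1, 217.7, 322.0, 234.4] 309 [ 0.519 -0.087  0.   ] [ 0.583 -0.021  0.006]
syringe_mid 0.5 [157.1, 195.6, 189.2, 210.8] 226 [ 0.405  0.237 -0.001] [0.432 0.353 0.022]
tray_floor 0.79 [330.9, 269.4, 432.7, 322.5] 2342 [ 0.394 -0.386 -0.001] [ 0.464 -0.228  0.012]
tin_mid 0.6 [220.5, 194.3, 237.9, 208.9] 199 [ 0.508  0.173 -0.001] [0.553 0.22  0.
[... 565 characters left out ...]
1] 217 [ 0.517 -0.326  0.002] [ 0.576 -0.268  0.022]
white_jar_mid 0.66 [274.0, 231.7, 293.1, 252.2] 361 [0.415 0.112 0.001] [0.45  0.152 0.05 ]
white_seat_floor 0.56 [252.9, 191.2, 275.8, 205.7] 305 [ 0.519 -0.084  0.001] [ 0.583 -0.016  0.01 ]
syringe_mid 0.74 [250.3, 271.4, 279.5, 311.0] 373 [0.409 0.244 0.006] [0.436 0.354 0.024]
tray_floor 0.8 [313.6, 149.4, 341.8, 178.3] 532 [ 0.398 -0.386  0.001] [ 0.465 -0.224  0.015]
tin_mid 0.46 [232.4, 243.4, 247.0, 253.7] 85 [0.511 0.177 0.018] [0.55  0.199 0.023]
tape_mid 0.79 [285.2, 150.6, 307.5, 168.5] 206 [ 0.517 -0.326  0.002] [ 0.574 -0.268  0.022]
tape_mid 0.56 [316.1, 152.3, 340.6, 179.3] 497 [ 0.398 -0.387  0.001] [ 0.465 -0.224  0.014]
```

View pics/scene0.png

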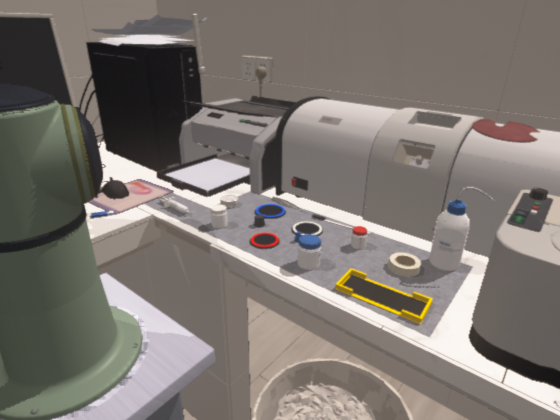

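View pics/side0.png

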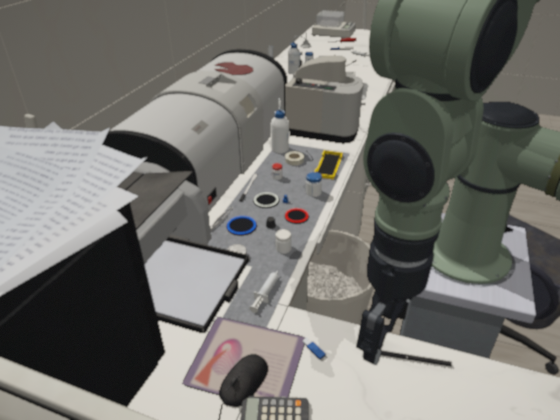

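The scene view shows white jar (219,216), red seat (265,240), blue seat (270,210), white seat (307,230), blue jar (309,252), red jar (359,238) and tray (383,295). The side view agrees and also shows the syringe at (266,291), the bung (270,222) and the stopper (285,198). I'm moving the wrist camera over the middle for a closer look.

Call:
move_arm --deltas '[{"dx":0.022,"dy":-0.0395,"rz":3},{"dx":0.044,"dy":-0.079,"rz":6},{"dx":0.066,"dy":-0.1185,"rz":9},{"dx":0.088,"dy":-0.158,"rz":12},{"dx":0.11,"dy":-0.1975,"rz":15.2}]'

```text
validation failed for argument at $.de...
```

Call:
move_arm --deltas '[{"dx":0.022,"dy":-0.0395},{"dx":0.044,"dy":-0.079},{"dx":0.066,"dy":-0.1185},{"dx":0.088,"dy":-0.158},{"dx":0.11,"dy":-0.1975}]'

```text
validation failed for argument at $.de...
```

Call:
move_arm --deltas '[{"dx":0.022,"dy":-0.0395},{"dx":0.044,"dy":-0.079},{"dx":0.066,"dy":-0.1185},{"dx":0.088,"dy":-0.158},{"dx":0.088,"dy":-0.158}]'

```text
validation failed for argument at $.de...
```

```bash
cat >> h.py <<'E'
names="blue_jar_mid blue_seat_floor red_jar_mid red_seat_floor white_jar_mid white_seat_floor syringe_mid tray_floor tin_mid tape_mid".split()
def look(tag,ns=names,k=1):
    c=calibration("wrist");p,d=capture("wrist");save(tag,p)
    print(get_state()["t"],get_state()["position"].round(4),get_state()["tcp_rot"].round(3),"cam",(-np.array(c["R"]).T@np.array(c["t"])).round(3))
    for n in ns:
        for o in outline_of("wrist",n)[:k]:
            q=pts("wrist",o["pixels"],d,c)
            if len(q)<20: continue
            top=q[:,2]>np.percentile(q[:,2],95)-.006
            (cx,cy),r=cv2.minEnclosingCircle(q[top][:,:2].astype(np.float32))
            print(n,round(o["confidence"],2),np.array(o["bbox"]).round(),"min",np.percentile(q,1,0).round(3),"max",np.percentile(q,99,0).round(3),"mid",((np.percentile(q[top],1,0)+np.percentile(q[top],99,0))/2).round(4),"circ",round(cx,4),round(cy,4),round(r,4))
E
python3 -c "
from h import *
look('w1')"
```

```text
1.2 [0.1439 0.5309 0.4047] [ 0.415  3.114 -0.   ] cam [0.072 0.552 0.375]
```

View pics/w1.png

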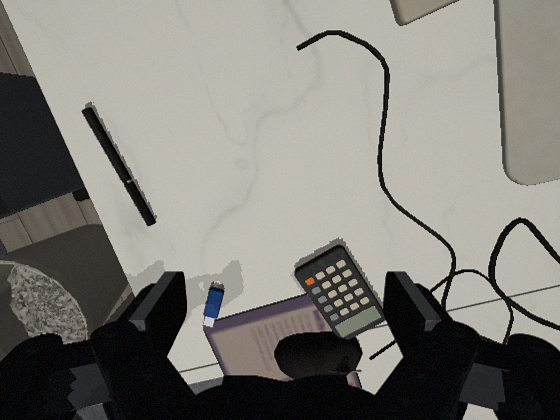

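The wrist picture is still from the start pose, because the move calls were refused by validation. I'll send every field in each row.

Call:
move_arm --deltas '[{"rx":0,"ry":0,"rz":3,"dx":0.022,"dy":-0.0395,"dz":0,"jaw":0},{"rx":0,"ry":0,"rz":6,"dx":0.044,"dy":-0.079,"dz":0,"jaw":0},{"rx":0,"ry":0,"rz":9,"dx":0.066,"dy":-0.1185,"dz":0,"jaw":0},{"rx":0,"ry":0,"rz":12,"dx":0.088,"dy":-0.158,"dz":0,"jaw":0},{"rx":0,"ry":0,"rz":15.2,"dx":0.11,"dy":-0.1975,"dz":0,"jaw":0}]' --squeeze 40

```text
t: 2.2
position: [0.2544, 0.3318, 0.4049]
tcp_rot: [-0.005, 3.141, 0.001]
wrist_force: [0.8, 0.5, 0.6]
opening: 0.0855
```

Call:
move_arm --deltas '[{"rx":0,"ry":0,"rz":0,"dx":0.022,"dy":-0.0395,"dz":0,"jaw":0},{"rx":0,"ry":0,"rz":0,"dx":0.044,"dy":-0.079,"dz":0,"jaw":0},{"rx":0,"ry":0,"rz":0,"dx":0.066,"dy":-0.1185,"dz":0,"jaw":0},{"rx":0,"ry":0,"rz":0,"dx":0.088,"dy":-0.158,"dz":0,"jaw":0},{"rx":0,"ry":0,"rz":0,"dx":0.11,"dy":-0.1975,"dz":0,"jaw":0}]'

```text
t: 2.7
position: [0.3644, 0.1341, 0.405]
tcp_rot: [-0.001, 3.141, 0.001]
wrist_force: [0.2, 0.7, -0.2]
opening: 0.0854
```

Call:
move_arm --deltas '[{"rx":0,"ry":0,"rz":0,"dx":0.022,"dy":-0.0395,"dz":0,"jaw":0},{"rx":0,"ry":0,"rz":0,"dx":0.044,"dy":-0.079,"dz":0,"jaw":0},{"rx":0,"ry":0,"rz":0,"dx":0.066,"dy":-0.1185,"dz":0,"jaw":0},{"rx":0,"ry":0,"rz":0,"dx":0.086,"dy":-0.158,"dz":0,"jaw":0},{"rx":0,"ry":0,"rz":0,"dx":0.086,"dy":-0.158,"dz":0,"jaw":0}]'

```text
t: 3.2
position: [0.4522, -0.0262, 0.4049]
tcp_rot: [0.009, 3.139, -0.003]
wrist_force: [-0.8, 0.8, -0.6]
opening: 0.0856
```

```bash
python3 -c "
from h import *
look('w2')"
```

```text
3.25 [ 0.4508 -0.0243  0.4046] [ 0.006  3.141 -0.   ] cam [ 0.378 -0.024  0.375]
blue_jar_mid 0.56 [144. 143. 207. 194.] min [ 0.41  -0.156  0.007] max [ 0.454 -0.114  0.062] mid [ 0.4332 -0.1359  0.0595] circ 0.4336 -0.1365 0.0227
blue_seat_floor 0.68 [339. 241. 411. 304.] min [0.531 0.044 0.002] max [0.607 0.118 0.009] mid [0.5689 0.081  0.0059] circ 0.5252 0.0535 0.0902
red_jar_mid 0.82 [128. 261. 166. 298.] min [ 0.444 -0.197  0.003] max [ 0.572 -0.077  0.255] mid [ 0.5067 -0.1356  0.1488] circ 0.5066 -0.1344 0.0894
red_seat_floor 0.59 [271. 139. 334. 204.] min [ 0.412 -0.038  0.002] max [0.475 0.024 0.009] mid [ 0.4435 -0.0071  0.0059] circ 0.4438 -0.007 0.0345
white_jar_mid 0.82 [412. 146. 468. 187.] min [0.415 0.113 0.007] max [0.451 0.15  0.05 ] mid [0.4331 0.1321 0.0474] circ 0.4337 0.1325 0.0194
white_seat_floor 0.72 [232. 232. 295. 290.] min [ 0.515 -0.085  0.002] max [ 0.584 -0.015  0.009] mid [ 0.5497 -0.0501  0.0059] circ 0.5516 -0.0503 0.0383
syringe_mid 0.65 [528. 137. 559. 158.] min [0.407 0.231 0.01 ] max [0.427 0.261 0.024] mid [0.4176 0.2498 0.0208] circ 0.4191 0.2511 0.0137
tray_floor 0.88 [  2. 127. 113. 191.] min [ 0.396 -0.341  0.002] max [ 0.464 -0.222  0.015] mid [ 0.4275 -0.2388  0.012 ] circ 0.4271 -0.2393 0.0367
tin_mid 0.6 [457. 226. 506. 271.] min [0.509 0.175 0.003] max [0.554 0.221 0.023] mid [0.5318 0.1984 0.0202] circ 0.533 0.1989 0.0248
tape_mid 0.72 [ 18. 238.  86. 284.] min [ 0.516 -0.326  0.002] max [ 0.574 -0.267  0.022] mid [ 0.5451 -0.2971  0.0185] circ 0.5447 -0.2985 0.0325
```

View pics/w2.png

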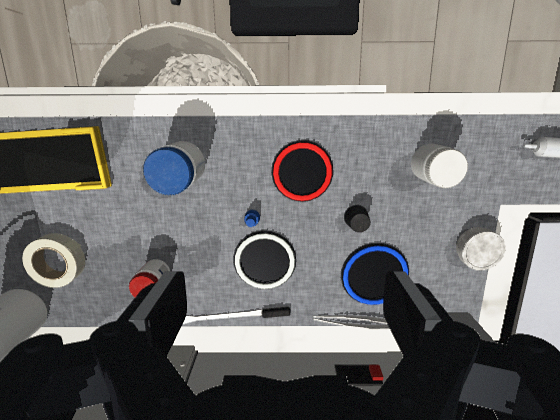

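From above, with right being +y and down +x, the jars and seats show at: blue jar (168,170), red jar (143,285), white jar (443,167), red seat (302,171), white seat (264,260), blue seat (375,272). Their positions agree with the outside cameras within a few mm. Next is the blue jar.

Call:
move_arm --deltas '[{"rx":0,"ry":0,"rz":0,"dx":-0.004,"dy":-0.03,"dz":-0.025,"jaw":0},{"rx":0,"ry":0,"rz":0,"dx":-0.01,"dy":-0.065,"dz":-0.055,"jaw":0},{"rx":0,"ry":0,"rz":0,"dx":-0.015,"dy":-0.095,"dz":-0.085,"jaw":0},{"rx":0,"ry":0,"rz":0,"dx":-0.0175,"dy":-0.1115,"dz":-0.11,"jaw":0},{"rx":0,"ry":0,"rz":0,"dx":-0.0175,"dy":-0.1115,"dz":-0.11,"jaw":0}]'

```text
t: 4.25
position: [0.431, -0.1345, 0.2921]
tcp_rot: [-0.004, -3.137, -0.003]
wrist_force: [-1.1, -0.1, 0.5]
opening: 0.0855
```

Call:
move_arm --deltas '[{"rx":0,"ry":0,"rz":0,"dx":0,"dy":0,"dz":-0.04,"jaw":0},{"rx":0,"ry":0,"rz":0,"dx":0,"dy":0,"dz":-0.08,"jaw":0},{"rx":0,"ry":0,"rz":0,"dx":0,"dy":0,"dz":-0.1,"jaw":0},{"rx":0,"ry":0,"rz":0,"dx":0,"dy":0,"dz":-0.1,"jaw":0},{"rx":0,"ry":0,"rz":0,"dx":0,"dy":0,"dz":-0.1,"jaw":0}]'

```text
t: 4.75
position: [0.4331, -0.1332, 0.1956]
tcp_rot: [-0.002, 3.141, 0.0]
wrist_force: [0.3, -0.4, 0.6]
opening: 0.0857
```

```bash
python3 -c "
from h import *
look('w3',['blue_jar_mid'])"
```

```text
4.8 [ 0.4334 -0.1335  0.1962] [-2.00e-03  3.14e+00 -1.00e-03] cam [ 0.359 -0.132  0.166]
blue_jar_mid 0.68 [208. 220. 334. 373.] min [ 0.41  -0.158  0.006] max [ 0.453 -0.116  0.062] mid [ 0.4324 -0.1368  0.0592] circ 0.4332 -0.1366 0.0232
```

View pics/w3.png

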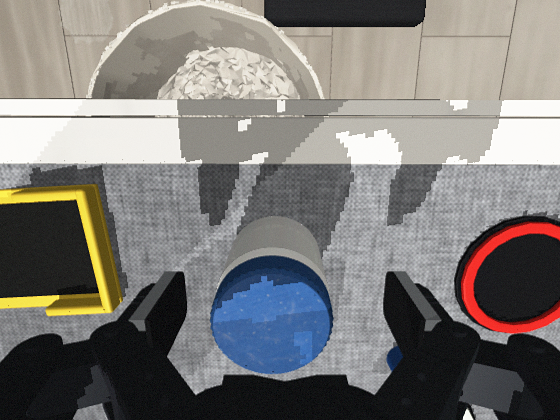

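The blue cap (271,313) stands between the pads, about 3 mm towards -y. I'll correct that, close and lift.

Call:
move_arm --deltas '[{"rx":0,"ry":0,"rz":0,"dx":0,"dy":-0.003,"dz":0,"jaw":0},{"rx":0,"ry":0,"rz":0,"dx":0,"dy":-0.003,"dz":0,"jaw":1},{"rx":0,"ry":0,"rz":0,"dx":0,"dy":-0.003,"dz":0,"jaw":1},{"rx":0,"ry":0,"rz":0,"dx":0,"dy":-0.003,"dz":0,"jaw":1},{"rx":0,"ry":0,"rz":0,"dx":0,"dy":-0.003,"dz":0,"jaw":1}]' --squeeze 40

```text
t: 5.35
position: [0.4326, -0.1368, 0.1954]
tcp_rot: [-0.001, 3.141, -0.001]
wrist_force: [-2.2, 0.4, 7.1]
opening: 0.0448
```

Call:
move_arm --deltas '[{"rx":0,"ry":0,"rz":0,"dx":0,"dy":-0.003,"dz":0,"jaw":1},{"rx":0,"ry":0,"rz":0,"dx":0,"dy":0,"dz":0,"jaw":1},{"rx":0,"ry":0,"rz":0,"dx":0,"dy":0,"dz":0,"jaw":1}]'

```text
t: 5.65
position: [0.4326, -0.1369, 0.1954]
tcp_rot: [-0.001, 3.141, -0.002]
wrist_force: [-0.8, -0.6, 8.4]
opening: 0.0449
```

Call:
move_arm --deltas '[{"rx":0,"ry":0,"rz":0,"dx":0,"dy":0,"dz":0.02,"jaw":1},{"rx":0,"ry":0,"rz":0,"dx":0,"dy":0,"dz":0.05,"jaw":1},{"rx":0,"ry":0,"rz":0,"dx":0,"dy":0,"dz":0.085,"jaw":1},{"rx":0,"ry":0,"rz":0,"dx":0,"dy":0,"dz":0.1,"jaw":1},{"rx":0,"ry":0,"rz":0,"dx":0.01,"dy":0.015,"dz":0.1,"jaw":1}]'

```text
t: 6.15
position: [0.443, -0.1228, 0.2972]
tcp_rot: [0.003, 3.138, -0.004]
wrist_force: [0.2, 0.2, -0.9]
opening: 0.045
```

Call:
move_arm --deltas '[{"rx":0,"ry":0,"rz":0,"dx":0.02,"dy":0.032,"dz":0,"jaw":1},{"rx":0,"ry":0,"rz":0,"dx":0.042,"dy":0.067,"dz":0,"jaw":1},{"rx":0,"ry":0,"rz":0,"dx":0.064,"dy":0.102,"dz":0,"jaw":1},{"rx":0,"ry":0,"rz":0,"dx":0.086,"dy":0.137,"dz":0,"jaw":1},{"rx":0,"ry":0,"rz":0,"dx":0.106,"dy":0.17,"dz":0,"jaw":1}]'

```text
t: 6.65
position: [0.5491, 0.05, 0.2946]
tcp_rot: [0.001, -3.141, 0.0]
wrist_force: [0.4, -1.1, -0.7]
opening: 0.0453
```

Call:
move_arm --deltas '[{"rx":0,"ry":0,"rz":0,"dx":0.015,"dy":0.025,"dz":0,"jaw":1},{"rx":0,"ry":0,"rz":0,"dx":0.02,"dy":0.033,"dz":-0.01,"jaw":1},{"rx":0,"ry":0,"rz":0,"dx":0.02,"dy":0.033,"dz":-0.04,"jaw":1},{"rx":0,"ry":0,"rz":0,"dx":0.02,"dy":0.033,"dz":-0.06,"jaw":1},{"rx":0,"ry":0,"rz":0,"dx":0.02,"dy":0.033,"dz":-0.07,"jaw":1}]'

```text
t: 7.15
position: [0.5668, 0.0809, 0.2221]
tcp_rot: [0.0, -3.137, 0.001]
wrist_force: [-0.5, 0.3, -1.3]
opening: 0.045
```

```bash
python3 -c "
from h import *
look('w4',['blue_jar_mid','blue_seat_floor']); print(get_state()['opening'])"
```

```text
7.2 [0.5667 0.0808 0.2214] [-0.    -3.136  0.   ] cam [0.492 0.082 0.193]
blue_jar_mid 0.62 [223. 220. 348. 375.] min [0.543 0.061 0.031] max [0.587 0.103 0.089] mid [0.566  0.0822 0.0859] circ 0.5669 0.0821 0.0231
blue_seat_floor 0.56 [214. 182. 356. 262.] min [0.531 0.044 0.003] max [0.577 0.122 0.009] mid [0.5542 0.0832 0.006 ] circ 0.5706 0.0833 0.0414
0.045293870228289235
```

View pics/w4.png

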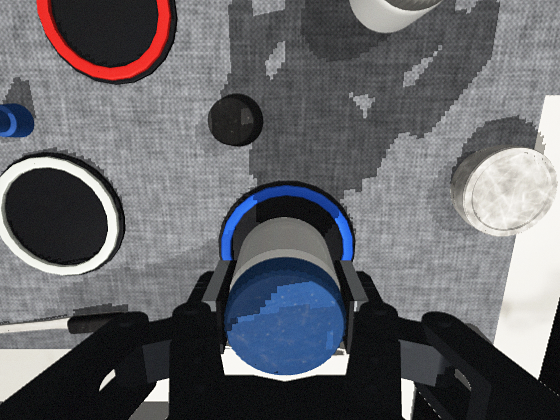

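The blue jar hangs at (285,318), centred over the blue seat (287,230) to within about 3 mm, with its underside about 26 mm up. I'll lower it and release.

Call:
move_arm --deltas '[{"rx":0,"ry":0,"rz":0,"dx":0.003,"dy":0.001,"dz":-0.01,"jaw":1},{"rx":0,"ry":0,"rz":0,"dx":0.003,"dy":0.001,"dz":-0.018,"jaw":1},{"rx":0,"ry":0,"rz":0,"dx":0.003,"dy":0.001,"dz":-0.022,"jaw":1},{"rx":0,"ry":0,"rz":0,"dx":0.003,"dy":0.001,"dz":-0.023,"jaw":1},{"rx":0,"ry":0,"rz":0,"dx":0.003,"dy":0.001,"dz":-0.023,"jaw":1}]'

```text
t: 7.8
position: [0.5714, 0.0823, 0.2016]
tcp_rot: [0.001, -3.141, 0.0]
wrist_force: [-0.3, 0.4, -0.2]
opening: 0.0452
```

Call:
move_arm --deltas '[{"rx":0,"ry":0,"rz":0,"dx":-0.001,"dy":0,"dz":-0.002,"jaw":1},{"rx":0,"ry":0,"rz":0,"dx":-0.001,"dy":0,"dz":-0.0035,"jaw":1},{"rx":0,"ry":0,"rz":0,"dx":-0.001,"dy":0,"dz":-0.0035,"jaw":1},{"rx":0,"ry":0,"rz":0,"dx":-0.001,"dy":0,"dz":-0.0035,"jaw":1}]'

```text
t: 8.2
position: [0.5704, 0.0824, 0.1985]
tcp_rot: [-0.001, 3.141, -0.0]
wrist_force: [-1.4, 0.3, 1.6]
opening: 0.0447
```

Call:
move_arm --deltas '[{"rx":0,"ry":0,"rz":0,"dx":0,"dy":0,"dz":0,"jaw":0.6},{"rx":0,"ry":0,"rz":0,"dx":0,"dy":0,"dz":0,"jaw":0},{"rx":0,"ry":0,"rz":0,"dx":0,"dy":0,"dz":0,"jaw":0},{"rx":0,"ry":0,"rz":0,"dx":0,"dy":0,"dz":0,"jaw":0},{"rx":0,"ry":0,"rz":0,"dx":0,"dy":0,"dz":0,"jaw":0}]'

```text
t: 8.7
position: [0.5704, 0.0823, 0.1981]
tcp_rot: [0.001, -3.142, -0.0]
wrist_force: [0.1, 0.8, 0.6]
opening: 0.0853
```

Call:
move_arm --deltas '[{"rx":0,"ry":0,"rz":0,"dx":0,"dy":0,"dz":0.03,"jaw":0},{"rx":0,"ry":0,"rz":0,"dx":0,"dy":0,"dz":0.065,"jaw":0},{"rx":0,"ry":0,"rz":0,"dx":0,"dy":0,"dz":0.1,"jaw":0},{"rx":0,"ry":0,"rz":0,"dx":0,"dy":-0.03,"dz":0.12,"jaw":0},{"rx":0,"ry":0,"rz":0,"dx":0,"dy":-0.075,"dz":0.12,"jaw":0}]'

```text
t: 9.2
position: [0.5718, 0.0082, 0.3219]
tcp_rot: [-0.008, 3.135, -0.0]
wrist_force: [1.9, -0.2, -0.1]
opening: 0.0854
```

Call:
move_arm --deltas '[{"rx":0,"ry":0,"rz":0,"dx":0,"dy":-0.045,"dz":0,"jaw":0},{"rx":0,"ry":0,"rz":0,"dx":0,"dy":-0.09,"dz":0,"jaw":0},{"rx":0,"ry":0,"rz":0,"dx":-0.002,"dy":-0.135,"dz":0,"jaw":0},{"rx":0,"ry":0,"rz":0,"dx":-0.004,"dy":-0.17,"dz":0,"jaw":0},{"rx":0,"ry":0,"rz":0,"dx":-0.005,"dy":-0.19,"dz":0,"jaw":0}]'

```text
t: 9.7
position: [0.5651, -0.1856, 0.3182]
tcp_rot: [0.004, 3.141, -0.001]
wrist_force: [-0.0, 0.1, -0.4]
opening: 0.0852
```

```bash
python3 -c "
from h import *
look('w5',['blue_jar_mid','red_jar_mid','white_jar_mid','tape_mid'])"
```

```text
9.75 [ 0.5651 -0.1875  0.3181] [ 0.007  3.141 -0.004] cam [ 0.491 -0.184  0.289]
red_jar_mid 0.9 [267. 184. 308. 235.] min [ 0.549 -0.198  0.002] max [ 0.579 -0.168  0.046] mid [ 0.5643 -0.1824  0.0434] circ 0.565 -0.1824 0.0162
tape_mid 0.89 [105. 143. 187. 217.] min [ 0.516 -0.327  0.001] max [ 0.576 -0.268  0.022] mid [ 0.5461 -0.2977  0.0186] circ 0.5457 -0.2971 0.0325
```

View pics/w5.png

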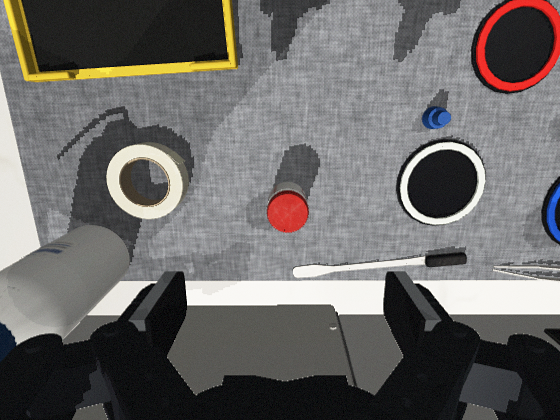

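The red cap is at (288,212), i.e. (0.565, -0.1825). The tape (146,181) and bottle (65,275) are clear of the fingers. I'll go down.

Call:
move_arm --deltas '[{"rx":0,"ry":0,"rz":0,"dx":0,"dy":0,"dz":-0.04,"jaw":0},{"rx":0,"ry":0,"rz":0,"dx":0,"dy":0,"dz":-0.085,"jaw":0},{"rx":0,"ry":0,"rz":0,"dx":0,"dy":0,"dz":-0.12,"jaw":0},{"rx":0,"ry":0,"rz":0,"dx":0,"dy":0,"dz":-0.134,"jaw":0},{"rx":0,"ry":0,"rz":0,"dx":0,"dy":0,"dz":-0.134,"jaw":0}]'

```text
t: 10.45
position: [0.5646, -0.1811, 0.1824]
tcp_rot: [0.003, -3.138, -0.003]
wrist_force: [0.5, 0.3, -0.6]
opening: 0.0854
```

```bash
python3 -c "
from h import *
look('w6',['red_jar_mid'])"
```

```text
10.5 [ 0.5656 -0.1818  0.1842] [ 3.000e-03 -3.141e+00 -1.000e-03] cam [ 0.49  -0.18   0.153]
red_jar_mid 0.91 [233. 243. 319. 359.] min [ 0.549 -0.197  0.005] max [ 0.579 -0.167  0.046] mid [ 0.5641 -0.1824  0.0432] circ 0.5646 -0.1825 0.0163
```

Aligned within 1 mm, so I'll close and then lift.

Call:
move_arm --deltas '[{"rx":0,"ry":0,"rz":0,"dx":0,"dy":0,"dz":0,"jaw":1},{"rx":0,"ry":0,"rz":0,"dx":0,"dy":0,"dz":0,"jaw":1},{"rx":0,"ry":0,"rz":0,"dx":0,"dy":0,"dz":0,"jaw":1},{"rx":0,"ry":0,"rz":0,"dx":0,"dy":0,"dz":0,"jaw":1},{"rx":0,"ry":0,"rz":0,"dx":0,"dy":0,"dz":0,"jaw":1}]' --squeeze 35

```text
t: 11.05
position: [0.5658, -0.1829, 0.1852]
tcp_rot: [-0.001, 3.14, -0.001]
wrist_force: [-0.3, 0.2, 6.8]
opening: 0.0312
```

Call:
move_arm --deltas '[{"rx":0,"ry":0,"rz":0,"dx":0,"dy":0,"dz":0,"jaw":1},{"rx":0,"ry":0,"rz":0,"dx":0,"dy":0,"dz":0.02,"jaw":1},{"rx":0,"ry":0,"rz":0,"dx":0,"dy":0,"dz":0.05,"jaw":1},{"rx":0,"ry":0,"rz":0,"dx":0,"dy":0,"dz":0.085,"jaw":1},{"rx":0,"ry":0,"rz":0,"dx":0,"dy":0,"dz":0.1,"jaw":1}]'

```text
t: 11.55
position: [0.5662, -0.1831, 0.2874]
tcp_rot: [-0.001, 3.138, -0.003]
wrist_force: [1.0, -0.0, -0.9]
opening: 0.0309
```

Call:
move_arm --deltas '[{"rx":0,"ry":0,"rz":0,"dx":-0.018,"dy":0.026,"dz":0,"jaw":1},{"rx":0,"ry":0,"rz":0,"dx":-0.044,"dy":0.064,"dz":0,"jaw":1},{"rx":0,"ry":0,"rz":0,"dx":-0.07,"dy":0.102,"dz":0,"jaw":1},{"rx":0,"ry":0,"rz":0,"dx":-0.096,"dy":0.14,"dz":0,"jaw":1},{"rx":0,"ry":0,"rz":0,"dx":-0.121,"dy":0.176,"dz":0,"jaw":1}]'

```text
t: 12.05
position: [0.4429, -0.0054, 0.2842]
tcp_rot: [-0.0, -3.142, -0.001]
wrist_force: [0.2, 0.8, -0.9]
opening: 0.0307
```

Call:
move_arm --deltas '[{"rx":0,"ry":0,"rz":0,"dx":0,"dy":0,"dz":-0.005,"jaw":1},{"rx":0,"ry":0,"rz":0,"dx":0,"dy":0,"dz":-0.035,"jaw":1},{"rx":0,"ry":0,"rz":0,"dx":0,"dy":0,"dz":-0.06,"jaw":1},{"rx":0,"ry":0,"rz":0,"dx":0,"dy":0,"dz":-0.075,"jaw":1},{"rx":0,"ry":0,"rz":0,"dx":0,"dy":0,"dz":-0.075,"jaw":1}]'

```text
t: 12.55
position: [0.4436, -0.0068, 0.2075]
tcp_rot: [0.0, -3.138, -0.001]
wrist_force: [-0.2, -0.3, -0.9]
opening: 0.0309
```

```bash
python3 -c "
from h import *
look('w7',['red_jar_mid','red_seat_floor','blue_jar_mid'])"
```

```text
12.6 [ 0.4442 -0.0069  0.2086] [ 0.   -3.14 -0.  ] cam [ 0.369 -0.005  0.178]
red_jar_mid 0.74 [243. 236. 321. 350.] min [ 0.426 -0.02   0.027] max [0.456 0.009 0.068] mid [ 0.4414 -0.0056  0.0654] circ 0.4421 -0.005 0.0168
red_seat_floor 0.63 [223. 190. 347. 272.] min [ 0.411 -0.039  0.003] max [0.45  0.026 0.009] mid [ 0.4306 -0.0065  0.0059] circ 0.4433 -0.0064 0.0343
blue_jar_mid 0.51 [395. 405. 426. 418.] min [0.548 0.067 0.006] max [0.554 0.079 0.018] mid [0.5502 0.0738 0.0145] circ 0.5507 0.0739 0.0063
```

View pics/w7.png

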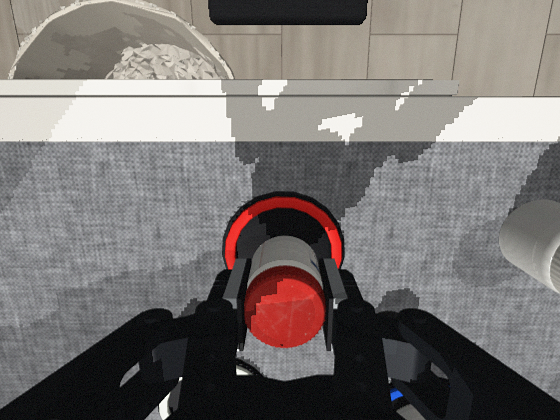

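The red jar (285,307) hangs over the red seat (283,245), within 2 mm in plan. I'll lower it about 20 mm.

Call:
move_arm --deltas '[{"rx":0,"ry":0,"rz":0,"dx":0.001,"dy":-0.001,"dz":-0.01,"jaw":1},{"rx":0,"ry":0,"rz":0,"dx":0.001,"dy":-0.001,"dz":-0.016,"jaw":1},{"rx":0,"ry":0,"rz":0,"dx":0.001,"dy":-0.001,"dz":-0.0195,"jaw":1},{"rx":0,"ry":0,"rz":0,"dx":0.001,"dy":-0.001,"dz":-0.02,"jaw":1},{"rx":0,"ry":0,"rz":0,"dx":0.001,"dy":-0.001,"dz":-0.02,"jaw":1}]'

```text
t: 13.25
position: [0.4453, -0.0076, 0.189]
tcp_rot: [0.001, -3.141, -0.0]
wrist_force: [-0.5, -0.4, -1.7]
opening: 0.0307
```

Call:
move_arm --deltas '[{"rx":0,"ry":0,"rz":0,"dx":0,"dy":0,"dz":-0.0015,"jaw":1},{"rx":0,"ry":0,"rz":0,"dx":0,"dy":0,"dz":-0.0015,"jaw":1},{"rx":0,"ry":0,"rz":0,"dx":0,"dy":0,"dz":-0.0015,"jaw":1}]'

```text
t: 13.55
position: [0.4456, -0.0076, 0.1882]
tcp_rot: [-0.001, 3.141, -0.0]
wrist_force: [-1.5, 1.3, 5.1]
opening: 0.0308
```

Call:
move_arm --deltas '[{"rx":0,"ry":0,"rz":0,"dx":0,"dy":0,"dz":0,"jaw":0.7},{"rx":0,"ry":0,"rz":0,"dx":0,"dy":0,"dz":0,"jaw":0},{"rx":0,"ry":0,"rz":0,"dx":0,"dy":0,"dz":0,"jaw":0},{"rx":0,"ry":0,"rz":0,"dx":0,"dy":0,"dz":0,"jaw":0},{"rx":0,"ry":0,"rz":0,"dx":0,"dy":0,"dz":0,"jaw":0}]'

```text
t: 14.05
position: [0.4455, -0.0077, 0.1876]
tcp_rot: [0.001, -3.142, -0.0]
wrist_force: [-0.3, -0.1, 0.4]
opening: 0.0852
```

Call:
move_arm --deltas '[{"rx":0,"ry":0,"rz":0,"dx":0,"dy":0,"dz":0.03,"jaw":0},{"rx":0,"ry":0,"rz":0,"dx":0,"dy":0,"dz":0.065,"jaw":0},{"rx":0,"ry":0,"rz":0,"dx":0,"dy":0,"dz":0.1,"jaw":0},{"rx":0,"ry":0,"rz":0,"dx":-0.003,"dy":0.03,"dz":0.12,"jaw":0},{"rx":0,"ry":0,"rz":0,"dx":-0.007,"dy":0.075,"dz":0.12,"jaw":0}]'

```text
t: 14.55
position: [0.4403, 0.0669, 0.3108]
tcp_rot: [0.006, 3.135, -0.001]
wrist_force: [2.6, 0.7, 0.1]
opening: 0.0854
```

Call:
move_arm --deltas '[{"rx":0,"ry":0,"rz":0,"dx":-0.003,"dy":0.04,"dz":0,"jaw":0},{"rx":0,"ry":0,"rz":0,"dx":-0.005,"dy":0.0645,"dz":0,"jaw":0},{"rx":0,"ry":0,"rz":0,"dx":-0.005,"dy":0.0645,"dz":0,"jaw":0}]'

```text
t: 14.85
position: [0.4329, 0.1342, 0.3077]
tcp_rot: [-0.008, 3.142, 0.001]
wrist_force: [0.6, -0.7, -0.4]
opening: 0.0852
```

```bash
python3 -c "
from h import *
look('w8',['white_jar_mid','red_jar_mid','blue_jar_mid','syringe_mid','tin_mid'])"
```

```text
14.9 [0.4331 0.1329 0.3076] [ 0.006 -3.141  0.   ] cam [0.359 0.135 0.278]
white_jar_mid 0.64 [253. 180. 308. 244.] min [0.414 0.115 0.006] max [0.451 0.152 0.05 ] mid [0.4329 0.1331 0.0474] circ 0.4334 0.1334 0.0194
red_jar_mid 0.78 [ 67. 200. 135. 257.] min [ 0.429 -0.02   0.007] max [0.459 0.01  0.049] mid [ 0.444  -0.0053  0.0463] circ 0.4442 -0.0058 0.0163
blue_jar_mid 0.73 [190. 324. 258. 394.] min [0.547 0.063 0.007] max [0.571 0.107 0.065] mid [0.4973 0.089  0.1364] circ 0.4949 0.0903 0.0837
syringe_mid 0.86 [401. 172. 560. 219.] min [0.406 0.233 0.002] max [0.437 0.353 0.025] mid [0.4214 0.2963 0.0214] circ 0.4231 0.2967 0.0586
tin_mid 0.65 [327. 285. 385. 344.] min [0.509 0.176 0.003] max [0.555 0.221 0.023] mid [0.5319 0.1987 0.0201] circ 0.4992 0.1927 0.0584
```

View pics/w8.png

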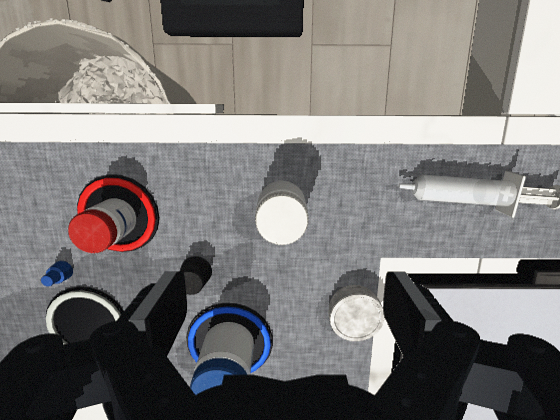

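The red jar stands upright in the red seat with its top 3 mm higher than before, and the blue jar stands in its own seat. The white jar is at (282,220), right under the gripper, and the syringe is at (465,190).

Call:
move_arm --deltas '[{"rx":0,"ry":0,"rz":0,"dx":0,"dy":0,"dz":-0.04,"jaw":0},{"rx":0,"ry":0,"rz":0,"dx":0,"dy":0,"dz":-0.085,"jaw":0},{"rx":0,"ry":0,"rz":0,"dx":0,"dy":0,"dz":-0.115,"jaw":0},{"rx":0,"ry":0,"rz":0,"dx":0,"dy":0,"dz":-0.122,"jaw":0},{"rx":0,"ry":0,"rz":0,"dx":0,"dy":0,"dz":-0.122,"jaw":0}]'

```text
t: 15.65
position: [0.4331, 0.1312, 0.1851]
tcp_rot: [-0.001, -3.139, 0.001]
wrist_force: [0.2, -0.2, 0.3]
opening: 0.085
```

```bash
python3 -c "
from h import *
look('w9',['white_jar_mid'])"
```

```text
15.7 [0.4339 0.1314 0.1861] [-1.000e-03 -3.141e+00  0.000e+00] cam [0.359 0.133 0.156]
white_jar_mid 0.7 [236. 231. 339. 367.] min [0.414 0.115 0.006] max [0.45  0.151 0.05 ] mid [0.4327 0.1333 0.0472] circ 0.4333 0.1332 0.0197
```

Call:
move_arm --deltas '[{"rx":0,"ry":0,"rz":0,"dx":0,"dy":0.0015,"dz":0,"jaw":0},{"rx":0,"ry":0,"rz":0,"dx":0,"dy":0.0015,"dz":0,"jaw":1},{"rx":0,"ry":0,"rz":0,"dx":0,"dy":0.0015,"dz":0,"jaw":1},{"rx":0,"ry":0,"rz":0,"dx":0,"dy":0.0015,"dz":0,"jaw":1},{"rx":0,"ry":0,"rz":0,"dx":0,"dy":0.0015,"dz":0,"jaw":1}]'

```text
t: 16.25
position: [0.4336, 0.1334, 0.1864]
tcp_rot: [-0.001, 3.141, -0.001]
wrist_force: [-1.0, -0.9, 7.2]
opening: 0.0376
```

Call:
move_arm --deltas '[{"rx":0,"ry":0,"rz":0,"dx":0,"dy":0,"dz":0,"jaw":1},{"rx":0,"ry":0,"rz":0,"dx":0,"dy":0,"dz":0.02,"jaw":1},{"rx":0,"ry":0,"rz":0,"dx":0,"dy":0,"dz":0.055,"jaw":1},{"rx":0,"ry":0,"rz":0,"dx":0,"dy":0,"dz":0.095,"jaw":1},{"rx":0,"ry":0,"rz":0,"dx":0,"dy":0,"dz":0.12,"jaw":1}]'

```text
t: 16.75
position: [0.4337, 0.1335, 0.3081]
tcp_rot: [-0.001, 3.14, 0.0]
wrist_force: [1.0, 0.3, -1.2]
opening: 0.0374
```

Call:
move_arm --deltas '[{"rx":0,"ry":0,"rz":0,"dx":0.017,"dy":-0.027,"dz":0,"jaw":1},{"rx":0,"ry":0,"rz":0,"dx":0.042,"dy":-0.066,"dz":0,"jaw":1},{"rx":0,"ry":0,"rz":0,"dx":0.067,"dy":-0.105,"dz":0,"jaw":1},{"rx":0,"ry":0,"rz":0,"dx":0.092,"dy":-0.144,"dz":0,"jaw":1},{"rx":0,"ry":0,"rz":0,"dx":0.117,"dy":-0.1835,"dz":0,"jaw":1}]'

```text
t: 17.25
position: [0.5509, -0.0517, 0.3056]
tcp_rot: [0.001, -3.141, -0.001]
wrist_force: [0.9, 1.0, -0.3]
opening: 0.0376
```

Call:
move_arm --deltas '[{"rx":0,"ry":0,"rz":0,"dx":0,"dy":0,"dz":-0.005,"jaw":1},{"rx":0,"ry":0,"rz":0,"dx":0,"dy":0,"dz":-0.045,"jaw":1},{"rx":0,"ry":0,"rz":0,"dx":0,"dy":0,"dz":-0.08,"jaw":1},{"rx":0,"ry":0,"rz":0,"dx":0,"dy":0,"dz":-0.095,"jaw":1},{"rx":0,"ry":0,"rz":0,"dx":0,"dy":0,"dz":-0.095,"jaw":1}]'

```text
t: 17.75
position: [0.5484, -0.0494, 0.2078]
tcp_rot: [0.001, -3.135, -0.002]
wrist_force: [0.7, -0.1, -0.8]
opening: 0.0377
```

```bash
python3 -c "
from h import *
look('w10',['white_jar_mid','white_seat_floor'])"
```

```text
17.8 [ 0.5494 -0.0495  0.2096] [ 1.000e-03 -3.138e+00 -1.000e-03] cam [ 0.474 -0.048  0.179]
white_jar_mid 0.71 [234. 229. 334. 363.] min [ 0.528 -0.066  0.028] max [ 0.564 -0.03   0.071] mid [ 0.5464 -0.048   0.0686] circ 0.5474 -0.0481 0.0198
white_seat_floor 0.65 [210. 189. 349. 271.] min [ 0.515 -0.087  0.003] max [ 0.554 -0.015  0.009] mid [ 0.5346 -0.0508  0.0059] circ 0.5499 -0.0506 0.0377
```

View pics/w10.png

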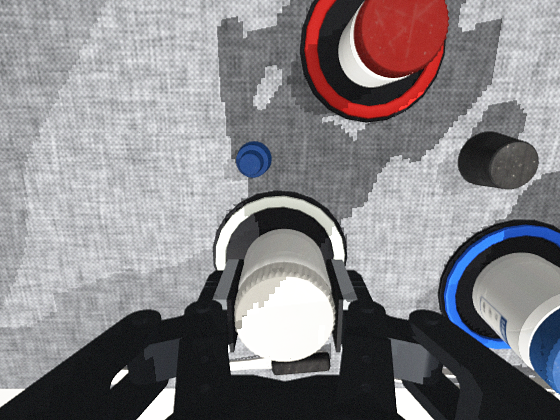

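The white jar (284,310) is centred over its seat (281,245) within 3 mm. Red and blue jars stand in their seats, and stopper (253,159) and bung (497,160) are upright. Lowering.

Call:
move_arm --deltas '[{"rx":0,"ry":0,"rz":0,"dx":0.001,"dy":-0.002,"dz":-0.01,"jaw":1},{"rx":0,"ry":0,"rz":0,"dx":0.001,"dy":-0.002,"dz":-0.017,"jaw":1},{"rx":0,"ry":0,"rz":0,"dx":0.001,"dy":-0.002,"dz":-0.02,"jaw":1},{"rx":0,"ry":0,"rz":0,"dx":0.001,"dy":-0.002,"dz":-0.021,"jaw":1},{"rx":0,"ry":0,"rz":0,"dx":0.001,"dy":-0.002,"dz":-0.021,"jaw":1}]'

```text
t: 18.4
position: [0.5514, -0.0521, 0.1897]
tcp_rot: [0.001, -3.141, -0.0]
wrist_force: [-0.2, 0.0, -1.2]
opening: 0.0377
```

Call:
move_arm --deltas '[{"rx":0,"ry":0,"rz":0,"dx":0,"dy":0,"dz":-0.001,"jaw":1},{"rx":0,"ry":0,"rz":0,"dx":0,"dy":0,"dz":-0.001,"jaw":1},{"rx":0,"ry":0,"rz":0,"dx":0,"dy":0,"dz":-0.001,"jaw":1}]'

```text
t: 18.7
position: [0.5515, -0.0522, 0.1894]
tcp_rot: [-0.001, 3.141, -0.0]
wrist_force: [-1.6, 0.6, 5.3]
opening: 0.0375
```

Call:
move_arm --deltas '[{"rx":0,"ry":0,"rz":0,"dx":0,"dy":0,"dz":0,"jaw":0.7},{"rx":0,"ry":0,"rz":0,"dx":0,"dy":0,"dz":0,"jaw":0},{"rx":0,"ry":0,"rz":0,"dx":0,"dy":0,"dz":0,"jaw":0},{"rx":0,"ry":0,"rz":0,"dx":0,"dy":0,"dz":0,"jaw":0},{"rx":0,"ry":0,"rz":0,"dx":0,"dy":0,"dz":0,"jaw":0}]'

```text
t: 19.2
position: [0.5515, -0.0522, 0.1886]
tcp_rot: [-0.001, 3.142, 0.0]
wrist_force: [-0.4, -0.4, -0.3]
opening: 0.0854
```

Call:
move_arm --deltas '[{"rx":0,"ry":0,"rz":0,"dx":0,"dy":0,"dz":0.03,"jaw":0},{"rx":0,"ry":0,"rz":0,"dx":0,"dy":0,"dz":0.07,"jaw":0},{"rx":0,"ry":0,"rz":0,"dx":0,"dy":0,"dz":0.11,"jaw":0},{"rx":0,"ry":0,"rz":0,"dx":0,"dy":0,"dz":0.13,"jaw":0},{"rx":0,"ry":0,"rz":7.5,"dx":-0.01,"dy":0.022,"dz":0.13,"jaw":0.3}]'

```text
t: 19.7
position: [0.5439, -0.0319, 0.3225]
tcp_rot: [-0.206, 3.126, -0.005]
wrist_force: [-0.5, -0.5, -1.0]
opening: 0.0733
```

Call:
move_arm --deltas '[{"rx":0,"ry":0,"rz":7.5,"dx":-0.011,"dy":0.03,"dz":0,"jaw":0.5},{"rx":0,"ry":0,"rz":15,"dx":-0.022,"dy":0.06,"dz":0,"jaw":0.5},{"rx":0,"ry":0,"rz":22.5,"dx":-0.033,"dy":0.09,"dz":0,"jaw":0.5},{"rx":0,"ry":0,"rz":30,"dx":-0.044,"dy":0.12,"dz":0,"jaw":0.5},{"rx":0,"ry":0,"rz":37.5,"dx":-0.055,"dy":0.15,"dz":0,"jaw":0.5}]'

```text
t: 20.2
position: [0.4859, 0.1209, 0.3187]
tcp_rot: [-1.21, 2.899, -0.0]
wrist_force: [0.5, -0.2, 0.8]
opening: 0.0429
```

Call:
move_arm --deltas '[{"rx":0,"ry":0,"rz":7.5,"dx":-0.011,"dy":0.03,"dz":0,"jaw":0.5},{"rx":0,"ry":0,"rz":15,"dx":-0.022,"dy":0.06,"dz":0,"jaw":0.5},{"rx":0,"ry":0,"rz":22.5,"dx":-0.033,"dy":0.09,"dz":0,"jaw":0.5},{"rx":0,"ry":0,"rz":30,"dx":-0.044,"dy":0.12,"dz":0,"jaw":0.5},{"rx":0,"ry":0,"rz":37.5,"dx":-0.055,"dy":0.15,"dz":0,"jaw":0.5}]'

```text
t: 20.7
position: [0.4308, 0.271, 0.3187]
tcp_rot: [-2.078, 2.356, -0.0]
wrist_force: [0.2, -0.1, -0.8]
opening: 0.043
```

Call:
move_arm --deltas '[{"rx":0,"ry":0,"rz":7.5,"dx":-0.01,"dy":0.015,"dz":0,"jaw":0.5},{"rx":0,"ry":0,"rz":7.5,"dx":-0.01,"dy":0.015,"dz":0,"jaw":0.5},{"rx":0,"ry":0,"rz":7.5,"dx":-0.01,"dy":0.015,"dz":0,"jaw":0.5}]'

```text
t: 21.0
position: [0.4214, 0.2849, 0.3186]
tcp_rot: [2.22, -2.222, 0.001]
wrist_force: [1.0, -0.5, -0.3]
opening: 0.0427
```

```bash
cat >> h.py <<'E'
def syr(tag):
    c=calibration("wrist");p,d=capture("wrist");save(tag,p)
    s=get_state();print(s["t"],s["position"].round(4),s["tcp_rot"].round(3),s["opening"])
    for o in outline_of("wrist","syringe_mid")[:1]:
        q=pts("wrist",o["pixels"],d,c);q=q[(q[:,2]<.2)]
        print(o["confidence"],np.percentile(q,1,0).round(4),np.percentile(q,99,0).round(4))
        for y0 in np.arange(q[:,1].min(),q[:,1].max(),.01):
            m=(q[:,1]>=y0)&(q[:,1]<y0+.01);a=q[m]
            if m.sum()>5: print(round(y0+.005,3),np.percentile(a[:,0],[2,98]).round(4),a[:,0].mean().round(4),a[:,2].max().round(3))
E
python3 -c "
from h import *
syr('w11')"
```

```text
21.05 [0.4216 0.2845 0.3186] [ 2.220e+00 -2.223e+00  1.000e-03] 0.04263378704944873
0.75 [0.4074 0.2324 0.002 ] [0.4362 0.3538 0.0246]
0.232 [0.4146 0.4186] 0.4165 0.017
0.242 [0.4083 0.4267] 0.4177 0.024
0.252 [0.4066 0.4275] 0.4176 0.024
0.262 [0.4074 0.4284] 0.4185 0.024
0.272 [0.4095 0.4294] 0.4196 0.025
0.282 [0.4102 0.4294] 0.4201 0.024
0.292 [0.411  0.4303] 0.4208 0.024
0.302 [0.4117 0.4313] 0.4216 0.024
0.312 [0.4071 0.4381] 0.423 0.026
0.322 [0.4071 0.429 ] 0.4208 0.025
0.332 [0.4175 0.4299] 0.4234 0.02
0.342 [0.4175 0.43  ] 0.424 0.021
0.352 [0.4166 0.4336] 0.4251 0.023
0.362 [0.4283 0.4352] 0.4336 0.003
```

View pics/w11.png

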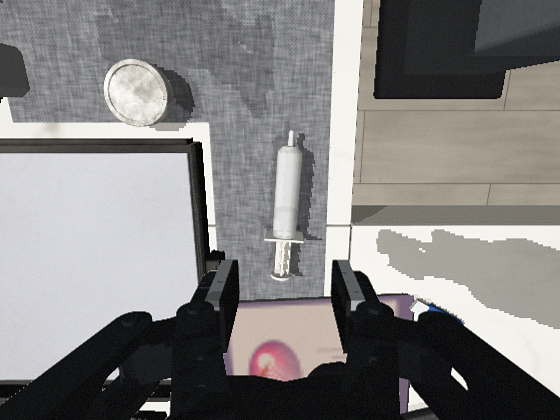

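The syringe lies at (288,205) with its nozzle towards -y and its axis turned about -4.4° from y. The black panel (205,200) is clear of the part-closed fingers. I'll align and descend.

Call:
move_arm --deltas '[{"rx":0,"ry":0,"rz":-4.4,"dx":-0.0015,"dy":-0.002,"dz":-0.04,"jaw":0.5},{"rx":0,"ry":0,"rz":-4.4,"dx":-0.0015,"dy":-0.002,"dz":-0.085,"jaw":0.5},{"rx":0,"ry":0,"rz":-4.4,"dx":-0.0015,"dy":-0.002,"dz":-0.115,"jaw":0.5},{"rx":0,"ry":0,"rz":-4.4,"dx":-0.0015,"dy":-0.002,"dz":-0.133,"jaw":0.5},{"rx":0,"ry":0,"rz":-4.4,"dx":-0.0015,"dy":-0.002,"dz":-0.139,"jaw":0.5}]'

```text
t: 21.6
position: [0.4196, 0.2814, 0.1777]
tcp_rot: [2.129, -2.305, -0.001]
wrist_force: [-0.4, 0.6, -0.4]
opening: 0.0427
```

```bash
python3 -c "
from h import *
syr('w12')"
```

```text
21.65 [0.4198 0.2817 0.178 ] [ 2.130e+00 -2.305e+00 -1.000e-03] 0.042663287712275476
0.72 [0.4066 0.2311 0.005 ] [0.4374 0.331  0.0246]
0.232 [0.4144 0.4184] 0.4163 0.017
0.242 [0.4083 0.4261] 0.4171 0.024
0.252 [0.4077 0.4271] 0.4174 0.025
0.262 [0.4089 0.4278] 0.4184 0.025
0.272 [0.4095 0.4282] 0.4187 0.08
0.282 [0.4102 0.4291] 0.4197 0.025
0.292 [0.4108 0.4299] 0.4203 0.025
0.302 [0.4114 0.4306] 0.4209 0.024
0.312 [0.4064 0.4382] 0.423 0.026
0.322 [0.4055 0.4283] 0.4138 0.025
0.332 [0.4167 0.4292] 0.4229 0.02
```

View pics/w12.png

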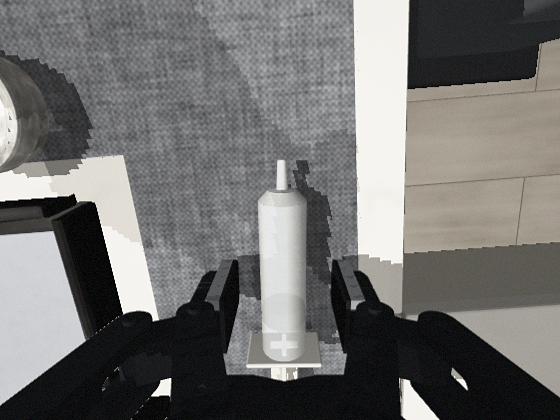

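The barrel (283,265) is centred between the pads. Close and lift.

Call:
move_arm --deltas '[{"rx":0,"ry":0,"rz":0,"dx":0,"dy":0,"dz":0,"jaw":1},{"rx":0,"ry":0,"rz":0,"dx":0,"dy":0,"dz":0,"jaw":1},{"rx":0,"ry":0,"rz":0,"dx":0,"dy":0,"dz":0,"jaw":1},{"rx":0,"ry":0,"rz":0,"dx":0,"dy":0,"dz":0,"jaw":1}]' --squeeze 30

```text
t: 22.1
position: [0.4207, 0.2831, 0.181]
tcp_rot: [-2.133, 2.303, -0.002]
wrist_force: [-0.4, -0.9, 6.2]
opening: 0.0174
```

Call:
move_arm --deltas '[{"rx":0,"ry":0,"rz":0,"dx":0,"dy":0,"dz":0.015,"jaw":1},{"rx":0,"ry":0,"rz":0,"dx":0,"dy":0,"dz":0.045,"jaw":1},{"rx":0,"ry":0,"rz":0,"dx":0,"dy":0,"dz":0.085,"jaw":1},{"rx":0,"ry":0,"rz":0,"dx":0,"dy":0,"dz":0.125,"jaw":1},{"rx":0,"ry":0,"rz":0,"dx":0,"dy":0,"dz":0.14,"jaw":1}]'

```text
t: 22.6
position: [0.4208, 0.2835, 0.324]
tcp_rot: [-2.131, 2.3, -0.003]
wrist_force: [1.6, 1.0, -0.3]
opening: 0.017
```

```bash
python3 -c "
from h import *
syr('w13')"
```

```text
22.65 [0.4212 0.2836 0.3248] [-2.13   2.299 -0.004] 0.017609685991959893
0.84 [0.4101 0.2312 0.1561] [0.4337 0.3373 0.1676]
0.233 [0.4158 0.4198] 0.4178 0.159
0.243 [0.4099 0.4278] 0.4189 0.167
0.253 [0.4095 0.4289] 0.4192 0.167
0.263 [0.4105 0.4293] 0.4199 0.167
0.273 [0.4112 0.43  ] 0.4207 0.168
0.283 [0.4131 0.4298] 0.4214 0.168
0.293 [0.4141 0.4301] 0.4221 0.189
0.303 [0.4142 0.432 ] 0.4231 0.168
0.313 [0.4128 0.4355] 0.4241 0.169
0.323 [0.4113 0.43  ] 0.4213 0.168
0.333 [0.4191 0.4316] 0.4254 0.164
0.343 [0.4197 0.4309] 0.425 0.158
```

Syringe held level, and I'm carrying it to the tray.

Call:
move_arm --deltas '[{"rx":0,"ry":0,"rz":1,"dx":0,"dy":-0.025,"dz":0,"jaw":1},{"rx":0,"ry":0,"rz":2,"dx":0,"dy":-0.07,"dz":0,"jaw":1},{"rx":0,"ry":0,"rz":3,"dx":0,"dy":-0.115,"dz":0,"jaw":1},{"rx":0,"ry":0,"rz":4,"dx":0,"dy":-0.16,"dz":0,"jaw":1},{"rx":0,"ry":0,"rz":4.4,"dx":0,"dy":-0.205,"dz":0,"jaw":1}]'

```text
t: 23.2
position: [0.4189, 0.0764, 0.3184]
tcp_rot: [2.222, -2.219, -0.002]
wrist_force: [0.3, -0.9, -0.2]
opening: 0.0174
```

Call:
move_arm --deltas '[{"rx":0,"ry":0,"rz":0,"dx":0.002,"dy":-0.045,"dz":0,"jaw":1},{"rx":0,"ry":0,"rz":0,"dx":0.004,"dy":-0.09,"dz":0,"jaw":1},{"rx":0,"ry":0,"rz":0,"dx":0.006,"dy":-0.135,"dz":0,"jaw":1},{"rx":0,"ry":0,"rz":0,"dx":0.008,"dy":-0.18,"dz":0,"jaw":1},{"rx":0,"ry":0,"rz":0,"dx":0.01,"dy":-0.225,"dz":0,"jaw":1}]'

```text
t: 23.7
position: [0.4291, -0.1487, 0.3184]
tcp_rot: [2.222, -2.221, -0.003]
wrist_force: [1.3, 0.1, -0.1]
opening: 0.0171
```

Call:
move_arm --deltas '[{"rx":0,"ry":0,"rz":0,"dx":0,"dy":-0.045,"dz":0,"jaw":1},{"rx":0,"ry":0,"rz":0,"dx":0,"dy":-0.09,"dz":0,"jaw":1},{"rx":0,"ry":0,"rz":0,"dx":0,"dy":-0.13,"dz":0,"jaw":1},{"rx":0,"ry":0,"rz":0,"dx":0,"dy":-0.155,"dz":0,"jaw":1},{"rx":0,"ry":0,"rz":0,"dx":0,"dy":-0.167,"dz":0,"jaw":1}]'

```text
t: 24.2
position: [0.4293, -0.3161, 0.3181]
tcp_rot: [2.219, -2.224, -0.002]
wrist_force: [-0.8, -0.1, -0.5]
opening: 0.0172
```

Call:
move_arm --deltas '[{"rx":0,"ry":0,"rz":0,"dx":0,"dy":0,"dz":-0.02,"jaw":1},{"rx":0,"ry":0,"rz":0,"dx":0,"dy":0,"dz":-0.05,"jaw":1},{"rx":0,"ry":0,"rz":0,"dx":0,"dy":0,"dz":-0.075,"jaw":1},{"rx":0,"ry":0,"rz":0,"dx":0,"dy":0,"dz":-0.08,"jaw":1},{"rx":0,"ry":0,"rz":0,"dx":0,"dy":0,"dz":-0.08,"jaw":1}]'

```text
t: 24.7
position: [0.4295, -0.313, 0.2386]
tcp_rot: [-2.223, 2.22, 0.005]
wrist_force: [0.6, 0.0, -0.8]
opening: 0.0176
```

```bash
python3 -c "
from h import *
syr('w14');look('w14b',['tray_floor'])"
```

```text
24.75 [ 0.43   -0.3136  0.2397] [-2.223e+00  2.220e+00  2.000e-03] 0.017234451239791268
0.56 [ 0.4185 -0.3653  0.0685] [ 0.4393 -0.2592  0.0823]
-0.364 [0.4273 0.4309] 0.4291 0.074
-0.354 [0.4201 0.4382] 0.4291 0.082
-0.344 [0.4193 0.4389] 0.4291 0.082
-0.334 [0.4194 0.4387] 0.429 0.082
-0.324 [0.4193 0.4385] 0.429 0.082
-0.314 [0.4206 0.4376] 0.4292 0.082
-0.304 [0.4204 0.4373] 0.4288 0.111
-0.294 [0.4201 0.4379] 0.429 0.082
-0.284 [0.4174 0.4406] 0.429 0.083
-0.274 [0.4165 0.4413] 0.429 0.082
-0.264 [0.4228 0.4352] 0.429 0.078
-0.254 [0.4229 0.4342] 0.4286 0.073
-0.214 [0.4208 0.4417] 0.4367 0.003
24.85 [ 0.4305 -0.3143  0.2408] [-2.222  2.22  -0.003] cam [ 0.43  -0.387  0.211]
tray_floor 0.65 [218. 113. 335. 266.] min [ 0.4   -0.384  0.003] max [ 0.467 -0.29   0.015] mid [ 0.4353 -0.3675  0.0125] circ 0.4348 -0.3612 0.0393
```

View pics/w14.png

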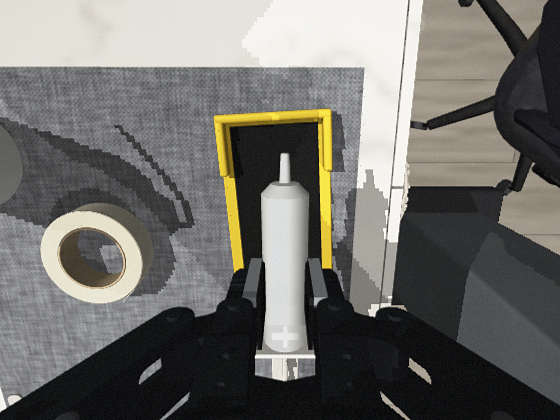

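The syringe hangs level along y over the tray, whose far end is at (273,118). The tray looks slightly yawed or offset, so I'll measure its axis.

```bash
python3 -c "
from h import *
for cam in ['wrist','scene','side']:
    c=calibration(cam);p,d=capture(cam);save('t'+cam,p)
    K=pts(cam,np.ones(d.shape,bool),d,c); hsv=cv2.cvtColor(p,cv2.COLOR_RGB2HSV)
    m=(hsv[:,:,0]>18)&(hsv[:,:,0]<34)&(hsv[:,:,1]>150)&(hsv[:,:,2]>90)
    q=pts(cam,m,d,c); q=q[(q[:,2]<.03)&(abs(q[:,0]-.43)<.06)&(q[:,1]<-.2)&(q[:,1]>-.42)]
    print(cam,len(q),np.percentile(q,[0.5,99.5],0).round(4).tolist())
    r=cv2.minAreaRect(q[:,:2].astype(np.float32));print(r)
    for y in np.arange(-.39,-.22,.02):
        a=q[(q[:,1]>y)&(q[:,1]<y+.02)]
        if len(a)>10: print(round(y+.01,3),np.percentile(a[:,0],[1,99]).round(4),np.percentile(a[:,0],[1,99]).mean().round(4))
"
```

```text
wrist 4557 [[0.3986, -0.3854, 0.0025], [0.4679, -0.2864, 0.0156]]
((0.43305426836013794, -0.33339038491249084), (0.06768340617418289, 0.10330784320831299), 2.393859386444092)
-0.38 [0.4032 0.4679] 0.4356
-0.36 [0.402  0.4675] 0.4347
-0.34 [0.4007 0.4663] 0.4335
-0.32 [0.3994 0.4653] 0.4323
-0.3 [0.3986 0.4641] 0.4313
-0.28 [0.3973 0.463 ] 0.4301
scene 993 [[0.3924, -0.3877, -0.001], [0.4762, -0.2263, 0.0134]]
((0.4385722577571869, -0.3057275116443634), (0.08652254194021225, 0.16066968441009521), 3.160832643508911)
-0.38 [0.4006 0.4666] 0.4336
-0.36 [0.3994 0.4742] 0.4368
-0.34 [0.3985 0.4701] 0.4343
-0.32 [0.3978 0.4672] 0.4325
-0.3 [0.3962 0.4662] 0.4312
-0.28 [0.3956 0.4657] 0.4307
-0.26 [0.3932 0.4651] 0.4291
-0.24 [0.3923 0.4664] 0.4294
-0.22 [0.3946 0.461 ] 0.4278
side 188 [[0.3953, -0.3832, 0.0006], [0.4637, -0.2207, 0.0159]]
((0.43135783076286316, -0.30228468775749207), (0.06479237228631973, 0.16228678822517395), 3.528083562850952)
-0.38 [0.4076 0.4324] 0.42
-0.36 [0.4022 0.4113] 0.4067
-0.34 [0.403  0.4646] 0.4338
-0.32 [0.4014 0.4634] 0.4324
-0.3 [0.4025 0.463 ] 0.4328
-0.28 [0.3987 0.4612] 0.4299
-0.26 [0.3969 0.46  ] 0.4284
-0.24 [0.3954 0.4598] 0.4276
-0.22 [0.3962 0.458 ] 0.4271
```

The tray is yawed about +3.2° and centred near (0.432, -0.305). I'll rotate, shift and lower.

Call:
move_arm --deltas '[{"rx":0,"ry":0,"rz":3.2,"dx":0.003,"dy":0,"dz":0,"jaw":1},{"rx":0,"ry":0,"rz":3.2,"dx":0.003,"dy":0,"dz":-0.02,"jaw":1},{"rx":0,"ry":0,"rz":3.2,"dx":0.003,"dy":0,"dz":-0.04,"jaw":1},{"rx":0,"ry":0,"rz":3.2,"dx":0.003,"dy":0,"dz":-0.05,"jaw":1},{"rx":0,"ry":0,"rz":3.2,"dx":0.003,"dy":0,"dz":-0.05,"jaw":1}]'

```text
t: 25.55
position: [0.4324, -0.3137, 0.1887]
tcp_rot: [-2.283, 2.158, 0.004]
wrist_force: [0.0, 1.0, 0.3]
opening: 0.0175
```

Call:
move_arm --deltas '[{"rx":0,"ry":0,"rz":0,"dx":0,"dy":0,"dz":-0.002,"jaw":1},{"rx":0,"ry":0,"rz":0,"dx":0,"dy":0,"dz":-0.004,"jaw":1},{"rx":0,"ry":0,"rz":0,"dx":0,"dy":0,"dz":-0.004,"jaw":1},{"rx":0,"ry":0,"rz":0,"dx":0,"dy":0,"dz":-0.004,"jaw":1}]'

```text
t: 25.95
position: [0.4331, -0.3143, 0.1861]
tcp_rot: [-2.283, 2.158, -0.001]
wrist_force: [-0.6, 0.7, 0.7]
opening: 0.0177
```

```bash
python3 -c "
from h import *
syr('w15')"
```

```text
26.0 [ 0.4331 -0.3143  0.1861] [-2.283e+00  2.158e+00 -1.000e-03] 0.017116234959697364
0.74 [ 0.4216 -0.3671  0.0168] [ 0.4442 -0.2604  0.0298]
-0.366 [0.4341 0.4385] 0.4362 0.022
-0.356 [0.4265 0.4444] 0.4354 0.029
-0.346 [0.4253 0.4448] 0.435 0.03
-0.336 [0.4249 0.4439] 0.4343 0.03
-0.326 [0.4246 0.4433] 0.4339 0.089
-0.316 [0.4252 0.4417] 0.4334 0.03
-0.306 [0.4239 0.441 ] 0.4325 0.059
-0.296 [0.4232 0.441 ] 0.4321 0.03
-0.286 [0.4193 0.4422] 0.4312 0.031
-0.276 [0.4251 0.444 ] 0.4336 0.03
-0.266 [0.4243 0.4367] 0.4304 0.026
-0.256 [0.4228 0.4396] 0.4317 0.02
```

View pics/w15.png

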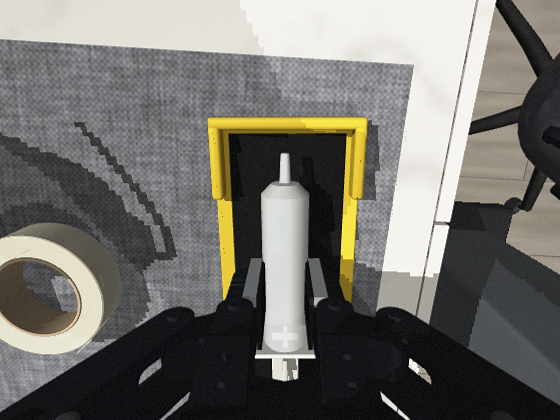

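The syringe is inside the tray and parallel to the walls, about 2 mm above the floor.

Call:
move_arm --deltas '[{"rx":0,"ry":0,"rz":0,"dx":0,"dy":0,"dz":-0.001,"jaw":1},{"rx":0,"ry":0,"rz":0,"dx":0,"dy":0,"dz":-0.002,"jaw":1},{"rx":0,"ry":0,"rz":0,"dx":0,"dy":0,"dz":-0.002,"jaw":1}]'

```text
t: 26.35
position: [0.433, -0.3142, 0.184]
tcp_rot: [2.283, -2.158, 0.001]
wrist_force: [-1.0, 1.1, 4.5]
opening: 0.0174
```

Call:
move_arm --deltas '[{"rx":0,"ry":0,"rz":0,"dx":0,"dy":0,"dz":0,"jaw":0.7},{"rx":0,"ry":0,"rz":0,"dx":0,"dy":0,"dz":0,"jaw":0.5},{"rx":0,"ry":0,"rz":0,"dx":0,"dy":0,"dz":0,"jaw":0.5},{"rx":0,"ry":0,"rz":0,"dx":0,"dy":0,"dz":0,"jaw":0.5}]'

```text
t: 26.75
position: [0.4329, -0.3141, 0.1835]
tcp_rot: [-2.283, 2.158, 0.0]
wrist_force: [-0.1, 0.9, 0.0]
opening: 0.0426
```

Call:
move_arm --deltas '[{"rx":0,"ry":0,"rz":0,"dx":0,"dy":0,"dz":0.02,"jaw":0.5},{"rx":0,"ry":0,"rz":0,"dx":0,"dy":0,"dz":0.06,"jaw":0.5},{"rx":0,"ry":0,"rz":0,"dx":0,"dy":0,"dz":0.105,"jaw":0.5},{"rx":0,"ry":0,"rz":0,"dx":0,"dy":0,"dz":0.15,"jaw":0.5},{"rx":0,"ry":0,"rz":0,"dx":0,"dy":0,"dz":0.19,"jaw":0.5}]'

```text
t: 27.25
position: [0.4328, -0.3141, 0.3759]
tcp_rot: [2.283, -2.158, 0.002]
wrist_force: [1.1, -0.8, 0.3]
opening: 0.0428
```

Call:
move_arm --deltas '[{"rx":0,"ry":0,"rz":-7.5,"dx":0,"dy":0.04,"dz":0.01,"jaw":0.5},{"rx":0,"ry":0,"rz":-15,"dx":0,"dy":0.08,"dz":0.02,"jaw":0.5},{"rx":0,"ry":0,"rz":-22.5,"dx":0,"dy":0.12,"dz":0.03,"jaw":0.5},{"rx":0,"ry":0,"rz":-30,"dx":0,"dy":0.16,"dz":0.03,"jaw":0.5},{"rx":0,"ry":0,"rz":-37.5,"dx":0,"dy":0.2,"dz":0.03,"jaw":0.5}]'

```text
t: 27.75
position: [0.4327, -0.1127, 0.4041]
tcp_rot: [-1.46, 2.781, -0.001]
wrist_force: [1.1, -0.5, -0.2]
opening: 0.0429
```

Call:
move_arm --deltas '[{"rx":0,"ry":0,"rz":-8,"dx":0,"dy":0.02,"dz":0,"jaw":0.2},{"rx":0,"ry":0,"rz":-16,"dx":0,"dy":0.04,"dz":0,"jaw":0},{"rx":0,"ry":0,"rz":-24,"dx":0,"dy":0.04,"dz":0,"jaw":0},{"rx":0,"ry":0,"rz":-32,"dx":0,"dy":0.04,"dz":0,"jaw":0},{"rx":0,"ry":0,"rz":-40,"dx":0,"dy":0.04,"dz":0,"jaw":0}]'

```text
t: 28.25
position: [0.4328, -0.0738, 0.4037]
tcp_rot: [0.422, -3.113, -0.0]
wrist_force: [-0.1, 0.4, -0.8]
opening: 0.0854
```

```bash
python3 -c "
from h import *
look('w16');
for cam in ['scene','side']: 
    p,d=capture(cam);save(cam+'9',p)
    if cam=='scene': save('crop9',cv2.resize(p[180:330,150:450],None,fx=2.6,fy=2.6,interpolation=cv2.INTER_CUBIC))
"
```

```text
28.3 [ 0.4328 -0.0739  0.4037] [ 0.416 -3.114  0.   ] cam [ 0.361 -0.092  0.374]
blue_jar_mid 0.9 [356. 302. 405. 367.] min [ 0.432 -0.028  0.003] max [0.618 0.101 0.25 ] mid [0.5115 0.0358 0.158 ] circ 0.5089 0.035 0.1008
blue_seat_floor 0.76 [338. 286. 384. 340.] min [0.532 0.042 0.002] max [0.605 0.082 0.009] mid [0.5684 0.0623 0.0061] circ 0.5157 0.0232 0.1062
red_jar_mid 0.57 [320. 194. 357. 234.] min [ 0.429 -0.023  0.008] max [0.46  0.008 0.049] mid [ 0.4444 -0.0072  0.0466] circ 0.4448 -0.0068 0.016
red_seat_floor 0.95 [309. 175. 370. 233.] min [ 0.411 -0.039  0.001] max [0.476 0.027 0.034] mid [ 0.4435 -0.0069  0.0187] circ 0.4437 -0.0062 0.0348
white_jar_mid 0.9 [256. 265. 295. 314.] min [ 0.532 -0.071  0.008] max [ 0.567 -0.033  0.053] mid [ 0.5505 -0.0513  0.0503] circ 0.5509 -0.0512 0.0194
white_seat_floor 0.57 [246. 249. 308. 302.] min [ 0.514 -0.086  0.001] max [ 0.576 -0.014  0.013] mid [ 0.5454 -0.0506  0.0093] circ 0.5507 -0.0505 0.0385
syringe_mid 0.64 [  0. 102. 132. 144.] min [ 0.415 -0.367  0.004] max [ 0.446 -0.242  0.028] mid [ 0.4306 -0.2978  0.0246] circ 0.4315 -0.2991 0.0578
tray_floor 0.9 [  0.  74. 156. 170.] min [ 0.396 -0.379  0.002] max [ 0.466 -0.222  0.015] mid [ 0.4306 -0.2968  0.0136] circ 0.4309 -0.299 0.0825
tin_mid 0.91 [454. 295. 500. 337.] min [0.509 0.175 0.003] max [0.549 0.222 0.023] mid [0.5292 0.1985 0.02  ] circ 0.5327 0.1985 0.0246
tape_mid 0.73 [ 32. 195.  99. 248.] min [ 0.516 -0.327  0.002] max [ 0.575 -0.268  0.022] mid [ 0.5455 -0.2974  0.0187] circ 0.5464 -0.2971 0.0323
```

View pics/w16.png

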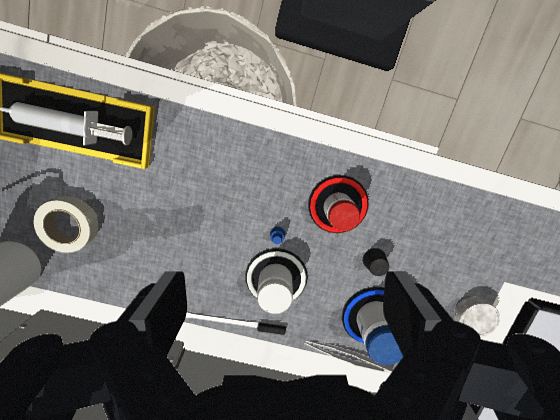

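View pics/crop9.png

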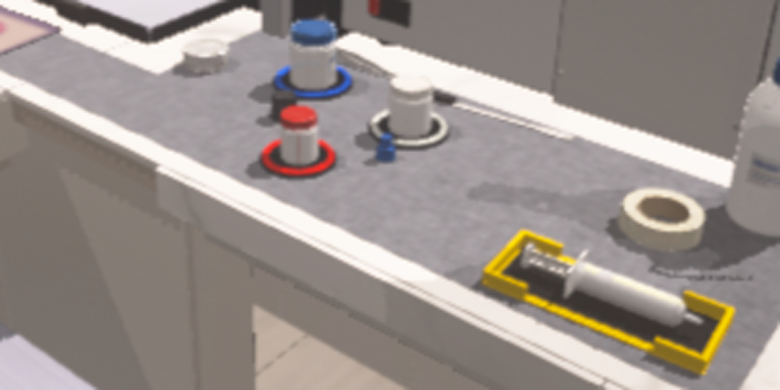

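All three jars stand upright in their matching seats: red (299,138), white (410,105) and blue (313,55) in the crop. The syringe lies flat inside the tray (610,290), and the tin and tape haven't moved. I'm handing in.

```bash
python3 -c "
from plant import *
print(finish_job())"
```

```text
the job is handed in; nothing more can be done
None
```

The job is done and handed in at about 29 s on the robot's clock. I seated the blue jar first, then the red, then the white, and laid the syringe in the yellow tray last.

**Jars:** the last pictures show all three standing upright in the seats that match their caps. The measured tops of the red and white jars are about 3 mm higher than on the worktop, which fits standing on the seat floor. Both are centred to about 1 mm. The blue jar's final position was only judged by eye: it was partly hidden by a finger in the last close view, so that measurement was unusable. The scene picture and the contact felt when setting it down both show it seated.

**Syringe:** it lies flat and lengthwise inside the tray. The tray turned out to be yawed about 3°, so I turned the syringe to match.

**Bystanders:** the tin and the tape measured within 1 mm of where they started. The stopper and bung look unmoved.

**Limits:** the highest wrist force I read was about 8 N. The first three move calls were refused for missing fields and moved nothing.

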